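# Hold the setting gauge home in the bench comparator

### The arm

A 7-joint arm with a two-finger parallel gripper is mounted at the origin on the work surface. World frame = base frame: x ahead of the robot, y to its left, z up, the work surface at z = 0. Lengths are in m, angles in degrees, forces in N, time in s.
With the tool pointing down it reaches from about 0.35 to 0.775 m from the base axis. Payload 3.1 kg.
Tool frame: the origin (TCP) lies midway between the tips of the shut fingers; the grasp point (between the pads) lies 19 mm behind it; x points along the fingers, y is the direction in which the jaws open and shut, and the axes are right-handed (so a half turn about x gives the same grasp; the last joint's range is limited). The gripper opens to 85 mm and grips with 20 to 120 N. Pads are 22 mm wide; open, the fingers measure 114 mm over their backs; the gripper's body (76 mm by 85 mm) begins 54 mm behind the grasp point. The pads swing forward as they close: fully open they stand 13 mm farther back than shut.
Start: joints at [67.97, 17.813, 0.802, 86.603, -0.252, 75.585, -1.558], TCP at [0.185, -0.518, 0.231] pointing down, gripper open.
Joint ranges: [-154.91, 154.91], [-16.99, 109.72], [-72.82, 74.43], [7.12, 147.25], [-82.49, 262.49], [11.32, 116.49], [-174.64, 174.64]. Speed limits (degrees/s): [159.86, 159.86, 180, 180, 180, 180, 180].

### API

Orientations are given as [roll, pitch, yaw] about the fixed x, y, z axes, in that order (R = Rz(yaw) Ry(pitch) Rx(roll)).
In Python, from rig import manip, optics, look_for, cut_out gives the robot as it stands. The module is installed in compiled form; this text tells all that it offers.
- The arm moves only by the tool apply_moves, never from a script. Its argument "commands" is a list that holds one entry, the list of rows, each a list of 7 numbers: the shift along the tool's x, y, z in cm, then the turn, a rotation vector about the tool's x, y, z in rad, then the opening, from 0 (shut) to 1 (fully open). In form: [[[dx, dy, dz, rx, ry, rz, claw], ...]]. A call has 1 to 12 rows; each row shifts and turns the commanded pose from where the row before left it, along the tool's axes as they then stand; what a row does not reach is not made up. A row lasts 1/8 s, in which the tool goes at most 62.5 mm and 10.7 degrees, less where a joint would pass 70% of its speed; a pose out of reach is approached as far as the arm can. A call is refused whole if a number of a shift passes 6.25 or a number of a turn 0.188, either way. A call with a gripper value outside its range is refused whole. The fingers move at their own pace and stop on an object; "newtons" is the grip in N (left out, the last holds). Time passes only in rows, so rows that do not move let the fingers close. It gives the time, the measured TCP pose, the force and the opening at its end, in the units of the state.
- manip.sense(): the state, without advancing time (a new reading comes with each control period).
- optics.read_camera(name): name is "scene" or "top" or "wrist"; returns a dict with "color" (480x640x3 uint8, red, green, blue), "z_map" (480x640 float32, m along the optical axis (not along the pixel's ray), 0 where there is no reading), "intrinsics" (3x3 intrinsics, pixels), "pose" (4x4, takes a point from camera to world coordinates); the wrist camera has in their place "hand_eye" (4x4, takes a point from camera to tool coordinates, whose origin is the TCP and whose axes are the tool frame's). Camera axes: x right, y up, looking along -z (the intrinsics and any distortion apply to the point x, -y, -z); pixel columns grow to the right and rows downward; lengths in m; the calibration is good to about 2 mm. A picture is of the moment at which its call begins: read the wrist's pose just before it.
- manip.finish_job(): hands the job in, once; it reports no verdict.
Trained networks look in a picture, given as the dict that the camera call returned (one of the last four; its "shot" number tells which), for a name from the list of things; names that differ only in an ending like _2 or _b are one class to them, and where a whole thing is asked for, a point or a joint stands for the part that bears it (a point fixed in the world has none). Each returns a list of dicts, best first, with "conf" (0 to 1); they miss things now and then, are a little off and sometimes report something else, mostly with a low value. They report only what shows in the picture. A call takes as long as a camera call. They do not tell look-alikes from the thing itself.
- look_for(label, picture): "box" ([left, top, width, height] in pixels, round what is visible of it).
- cut_out(label, picture): "mask" (480x640 bool, what is visible of it) and "box" ([left, top, width, height] in pixels, round what is visible of it).
The state is a dict: "time": time; "joint_pos": joint angles; "joint_velocities": joint speeds; "tau": joint torques, N m; "tool_pos": TCP position; "tcp_rot": TCP orientation; "force": force on the tool from outside, world axes, zero at the start; "wrist_torque": the same for the moment, N m; "opening": opening from 0.0 (shut) to 1.0 (fully open).
Only numpy, scipy, OpenCV 4.12 (cv2) and the standard library are available. Lean on these libraries where they do the work, as an engineer would, in place of code of your own. Each camera call takes 0.05 s, during which the arm holds its last target. There are 200 camera calls.

### The job

Take the shouldered setting gauge (the one with the crossbar under its grip) out of the wooden rack, slide its flat tongue down into the slot of the grey comparator block, and press it down against the spring plunger until both shoulders of the crossbar sit firmly on the two steel stop pads. Finish while still holding it pressed there, firmly but without leaning hard on it (a few kilograms at most), so the dial can be set; leave the plain blade in the rack and everything else on the bench where it is.

Things in the scene. Friction and masses are not known exactly. Their poses are not given: they have to be found in the camera images.
- gauge: setting gauge, 0.13-0.25 kg, starts upright in one of the rack slots. Origin: centre of the crossbar's underside (shoulder faces); z up, y along crossbar, x through thickness; fits either way round. In mm, x by y: steel crossbar 12 x 80, z 0 to 12; grey plastic grip 14 x 36, z 12 to 56; steel tongue 6 x 40 down to z -31, then 3.5 x 36 to its end at z -36
- gauge_grip (a point): middle of the gauge's grip, 38 mm above the shoulder faces; take it across the 14 mm thickness (fingers on the gauge's +x and -x faces)
- gauge_end (a point): centre of the lower end of the gauge's tongue
- rack: wooden block fixed on the bench, 124 (x) x 90 (y) x 50 (z) mm, origin under its centre, with two slots 9 x 45 mm, 40 mm deep from its top, long along y, at x = -32 and +32 mm. The gauge's crossbar rests on the rack's top
- plain_blade: the other gauge in the rack: a plain blade 6 x 40 mm without crossbar, grip 14 x 36 x 34 mm, 96 mm tall in all; origin under its lower end. Not to be used
- comparator: grey cast block fixed on the bench, 96 (x) x 110 (y) x 70 (z) mm, on two 126 x 22 mm feet, 12 mm high; origin under its centre, z up. At the centre of its top a vertical slot 9 (x) x 45 (y) mm, its mouth widened to 20 x 55 mm over the top 7.5 mm. A dial 58 mm across, face up, at y = +88 mm, its top at z = 58 mm; the needle turns as the plunger goes down
- anvil: the two hardened steel stop pads on the block, 34 (x) x 16 (y) mm at y = -36 and +36 mm of the comparator, 6 mm thick; their tops are 76 mm above the bench. Origin at the centre of the block's top (z = 70 mm)
- slot_mouth (a point): point on the slot's axis level with the tops of the stop pads: the gauge's origin is here when it is fully home
- plunger (a joint): travel of the spring plunger in the slot, m, 0 released, grows as it is pressed down, end of its own travel 0.016; 0.012 when the gauge's shoulders are on the pads. It needs about 3.5 N to start and 9.5 N at 0.012; it lifts the gauge again when let go
- plunger_tip (a point): top of the 8 mm brass plunger in the slot's axis, 24 mm below the tops of the pads when released
- bearing_shell: bearing half shell, thin steel half tube 57 mm outside diameter, 26 mm wide, standing like an arch; origin on the table under its centre. Bystander
- screwdriver: screwdriver with yellow handle, 190 mm long. Bystander
- micrometer: outside micrometer lying flat, grey C-frame about 120 mm across with aluminium thimble; origin under the frame's centre. Bystander
- oil_bottle: black bottle, 64 mm diameter, 170 mm tall. Bystander
- con_rod: dark steel connecting rod lying flat, 220 mm long, 26 mm thick; origin under its big eye. Bystander
- small_carton: cardboard carton 70 x 110 x 60 mm. Bystander
- filter_can: white filter canister, 68 mm diameter, 90 mm tall. Bystander
Not all that is in view belongs to the job. Leave any black or red look-alike of the comparator alone.

How it is judged:
By the outcome, as a careful person would: the job done as asked, in the order asked, and still so for the second after the job is handed in, while the arm keeps its last pose, push and grip.
It also fails if it takes over 42 s, if anything falls off the work surface, if the arm or the gripper's body presses on something with over 40 N, if the wrist force passes 120 N, or if a joint passes its speed limit or range.

## Working session

There is one attempt and no reset: what is moved stays moved. The work goes in short steps, Python scripts to look and compute and a tool call to move; the robot and the scene stay as the last step left them, time stands still between calls to the robot, and variables do not carry over. Pictures are saved under pics/ and viewed, about 8 in all and at most 12, crops included, and the job is handed in when it is done.

Besides the shell and the picture viewer there is one more tool, called after ">>>" as a command line: name --argument value ..., lists and objects as JSON in quotes. apply_moves: Moves the arm, as the interface text tells. Its arguments: {"type":"object","properties":{"commands":{"type":"array","items":{"type":"array","items":{"type":"array","items":{"type":"number"}}}},"newtons":{"type":"number"}},"required":["commands"]}

```bash
mkdir -p pics; cat > h.py <<'E'
import numpy as np, cv2
from rig import manip, optics, look_for, cut_out
from scipy.spatial.transform import Rotation as R
def T_tool(s):
    T=np.eye(4);T[:3,:3]=R.from_euler('xyz',s['tcp_rot'],degrees=True).as_matrix();T[:3,3]=s['tool_pos'];return T
def shot(n):
    s=manip.sense();p=optics.read_camera(n)
    p['W']=p['pose'] if 'pose' in p else T_tool(s)@p['hand_eye']
    return p
def cloud(p):
    K=p['intrinsics'];z=p['z_map'];v,u=np.mgrid[:480,:640]
    P=np.stack([(u-K[0,2])/K[0,0]*z,-(v-K[1,2])/K[1,1]*z,-z],-1)
    Q=P@p['W'][:3,:3].T+p['W'][:3,3];Q[z==0]=np.nan;return Q
def save(p,name,crop=None,sc=1):
    im=p['color'][...,::-1]
    if crop: x,y,w,h=crop;im=im[y:y+h,x:x+w]
    cv2.imwrite('pics/'+name,cv2.resize(im,None,fx=sc,fy=sc,interpolation=cv2.INTER_CUBIC))
E
python3 - <<'E'
from h import *
s=manip.sense();print(s)
for n in ['top','scene']:
    p=shot(n);save(p,n+'.png');C=cloud(p);print(n,{k:(v if np.size(v)<20 else np.shape(v)) for k,v in p.items()})
    for l in ['gauge','plain_blade','rack','comparator']:
        for d in cut_out(l,p)[:3]:
            m=d['mask'];print(l,round(d['conf'],2),d['box'],np.nanmedian(C[m],0).round(3),np.nanmax(C[m][:,2]).round(3))
E
```

```text
{'time': 0.0, 'joint_pos': array([67.97334981, 17.86298807,  0.80170959, 86.69007574, -0.25318738,
       75.58489722, -1.55915128]), 'joint_velocities': array([-0.01655999,  0.10618195, -0.07483104, -0.00747239,  0.03550947,
        0.00879382, -0.00879516]), 'tau': array([ 5.43816404e-04, -3.79915845e+01,  1.46365338e-01, -2.30589151e+01,
        1.21801224e-02,  1.37320763e-02, -5.87133243e-06]), 'tool_pos': array([ 0.18461251, -0.51732754,  0.2302099 ]), 'tcp_rot': array([-88.08545811,  89.86381088, 111.55536088]), 'force': array([ 0.08143796, -0.26934935,  0.58835155]), 'wrist_torque': array([ 0.01294516, -0.05897442, -0.02988206]), 'opening': 0.9984415230713173}
top {'color': (480, 640, 3), 'z_map': (480, 640), 'intrinsics': array([[624.77644292,   0.        , 321.52736294],
       [  0.        , 624.77644292, 235.01721262],
       [  0.        ,   0.        ,   1.        ]]), 'pose': array([[ 1.95361686e-03,  9.94459940e-01, -1.05098098e-01,
         3.12605196e-01],
       [-9.99996807e-01,  2.11126678e-03,  1.38879404e-03,
         1.51615841e-02],
       [ 1.60299016e-03,  
[... 1356 characters left out ...]
0.7116405 ,  0.57640031,  1.20532228],
       [ 0.91577921,  0.31503103, -0.24920653, -0.29984123],
       [-0.00423852,  0.62795163,  0.77824083,  1.08230243],
       [ 0.        ,  0.        ,  0.        ,  1.        ]])}
gauge 0.69 [201.8, 287.1, 36.5, 33.0] [ 0.556 -0.227  0.072] 0.11
gauge 0.46 [361.1, 220.5, 86.4, 65.9] [0.579 0.173 0.064] 0.081
plain_blade 0.89 [188.0, 268.4, 20.1, 21.7] [ 0.494 -0.244  0.086] 0.11
rack 0.92 [173.5, 269.7, 74.1, 73.5] [ 0.547 -0.24   0.049] 0.104
comparator 0.97 [158.2, 189.6, 81.9, 63.3] [ 0.318 -0.208  0.064] 0.082
comparator 0.68 [360.5, 220.9, 87.2, 67.7] [0.579 0.174 0.064] 0.081
comparator 0.6 [373.2, 100.8, 68.1, 56.2] [0.232 0.378 0.059] 0.083
```

View pics/top.png

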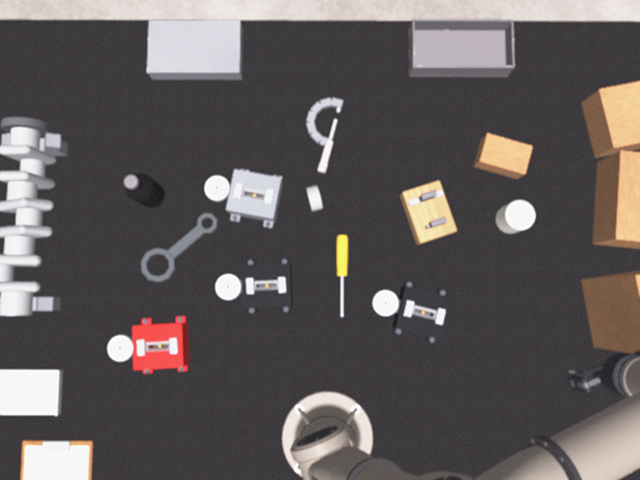

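View pics/scene.png

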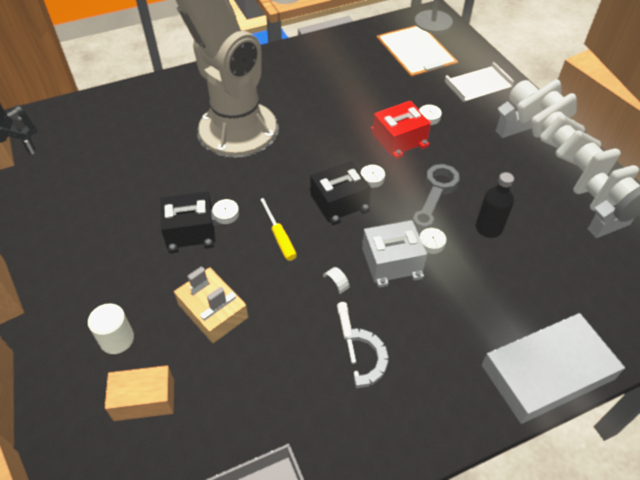

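The look-alikes are in the top image. For the comparator: grey at (254,195), black at (266,286) and (425,312), and red at (160,345); I choose the grey one. For the gauge: the one with the crossbar at (427,198) against the plain blade at (435,224); I choose the crossbar one. Next I'll crop in close and measure both.

```bash
python3 - <<'E'
from h import *
def rect(P):
    r=cv2.minAreaRect((P[:,:2]*1000).astype(np.float32));b=cv2.boxPoints(r);e=[b[1]-b[0],b[2]-b[1]];l=max(e,key=np.linalg.norm)
    return np.round(r[0],1),np.round(r[1],1),round(np.degrees(np.arctan2(l[1],l[0]))%180,1)
ps={n:shot(n) for n in ['top','scene']}
for n,p in ps.items():
    C=cloud(p)
    def reg(x,y,r,z0,z1):
        m=(abs(C[...,0]-x)<r)&(abs(C[...,1]-y)<r)&(C[...,2]>z0)&(C[...,2]<z1);return C[m]
    print(n,'racktop',rect(reg(.52,-.235,.1,.043,.054)))
    print(' bar',rect(reg(.545,-.22,.05,.056,.068)))
    for z0 in(.098,):
        print(' grips',rect(reg(.55,-.22,.03,z0,.12)),rect(reg(.494,-.243,.025,.075,.12)))
    print(' comp top',rect(reg(.565,.18,.1,.066,.072)),'pads',rect(reg(.565,.18,.09,.0735,.085)),'dial',reg(.57,.27,.04,.05,.065).mean(0))
a=ps['top'];b=ps['scene']
save(a,'c1.png',(390,170,80,80),6)
save(b,'c2.png',(160,250,100,100),5)
i=np.hstack([cv2.resize(cv2.imread('pics/'+f),(400,400)) for f in('c1.png','c2.png')]);cv2.imwrite('pics/close.png',i)
E
```

```text
top racktop (array([ 519.2, -236.1]), array([124.6,  92.4]), np.float32(18.5))
 bar (array([ 535.5, -227.2]), array([73.9, 83.8]), np.float32(101.7))
 grips (array([ 549.2, -225.3]), array([14.8, 36.1]), np.float32(107.4)) (array([ 488.1, -245.1]), array([13.9, 35. ]), np.float32(108.5))
 comp top (array([555.9, 169.9]), array([110.4,  96.8]), np.float32(79.4)) pads (array([555., 169.]), array([108.6,  95. ]), np.float32(79.2)) dial [0.57188513 0.2561965  0.05632385]
scene racktop (array([ 520.5, -233.3]), array([127.9,  92.1]), np.float32(18.0))
 bar (array([ 542.9, -223.7]), array([79. , 94.8]), np.float32(179.6))
 grips (array([ 551.4, -224.4]), array([15.7, 35.6]), np.float32(111.6)) (array([ 490. , -244.1]), array([19.1, 36.1]), np.float32(105.4))
 comp top (array([557.3, 171.9]), array([111.4, 101. ]), np.float32(79.2)) pads (array([561.2, 169.8]), array([105.9,  95.3]), np.float32(77.7)) dial [0.57573443 0.25726863 0.05652148]
```

View pics/close.png

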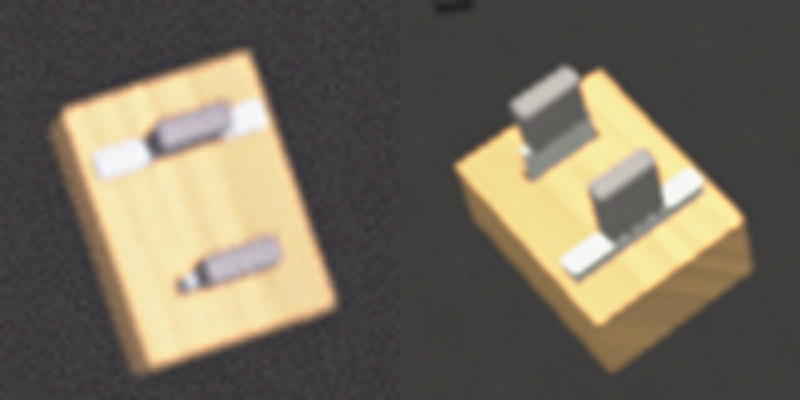

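```bash
cat >> h.py <<'E'
def plan(xyz,jaw,n,claw=None):
    """n equal rows from sensed pose to TCP xyz, tool x down, tool y at jaw deg (mod 180)"""
    T=T_tool(manip.sense());R0=T[:3,:3];best=None
    for a in(jaw,jaw+180):
        y=np.array([np.cos(np.radians(a)),np.sin(np.radians(a)),0]);x=np.array([0,0,-1.])
        r=R.from_matrix(R0.T@np.stack([x,y,np.cross(x,y)],1)).as_rotvec()
        if best is None or np.linalg.norm(r)<np.linalg.norm(best): best=r
    p=T[:3,3];d=(np.array(xyz)-p)/n
    print('tcp',p.round(4),'jaw',np.degrees(np.arctan2(R0[1,1],R0[0,1])).round(2),'rot tot',best.round(3))
    for k in range(n):
        Rk=R0@R.from_rotvec(best*k/n).as_matrix()
        print((Rk.T@d*100).round(2).tolist(),(best/n).round(3).tolist())
E
python3 -c "
from h import *
plan([.55,-.225,.20],18.3,10)"
```

```text
tcp [ 0.1849 -0.518   0.2313] jaw -70.36 rot tot [-1.547  0.     0.   ]
[0.31, -1.53, -4.42] [-0.155, 0.0, 0.0]
[0.31, -0.83, -4.61] [-0.155, 0.0, 0.0]
[0.31, -0.11, -4.68] [-0.155, 0.0, 0.0]
[0.31, 0.61, -4.64] [-0.155, 0.0, 0.0]
[0.31, 1.32, -4.49] [-0.155, 0.0, 0.0]
[0.31, 2.0, -4.23] [-0.155, 0.0, 0.0]
[0.31, 2.62, -3.88] [-0.155, 0.0, 0.0]
[0.31, 3.19, -3.43] [-0.155, 0.0, 0.0]
[0.31, 3.68, -2.89] [-0.155, 0.0, 0.0]
[0.31, 4.08, -2.29] [-0.155, 0.0, 0.0]
```

>>> apply_moves --commands '[[[0.3,-1.5,-4.4,-0.155,0,0,0.45],[0.3,-0.8,-4.6,-0.155,0,0,0.45],[0.3,-0.1,-4.7,-0.155,0,0,0.45],[0.3,0.6,-4.6,-0.155,0,0,0.45],[0.3,1.3,-4.5,-0.155,0,0,0.45],[0.3,2.0,-4.2,-0.155,0,0,0.45],[0.3,2.6,-3.9,-0.155,0,0,0.45],[0.3,3.2,-3.4,-0.155,0,0,0.45],[0.3,3.7,-2.9,-0.155,0,0,0.45],[0.3,4.1,-2.3,-0.155,0,0,0.45],[0,0,0,0,0,0,0.45]]]'

```text
time: 1.98
tool_pos: [0.5525, -0.2199, 0.2009]
tcp_rot: [139.2, 89.7, 68.2]
force: [0.2, -0.2, 0.4]
opening: 0.449
```

```bash
python3 - <<'E'
from h import *
p=shot('wrist');save(p,'w1.png');C=cloud(p)
plan([.55,-.225,.20],18.3,1)
def rect(P):
    r=cv2.minAreaRect((P[:,:2]*1000).astype(np.float32));b=cv2.boxPoints(r);e=[b[1]-b[0],b[2]-b[1]];l=max(e,key=np.linalg.norm)
    return np.round(r[0],1),np.round(r[1],1),round(np.degrees(np.arctan2(l[1],l[0]))%180,1),len(P)
for z0,z1 in((.100,.112),(.043,.055),(.058,.067)):
    m=(np.hypot(C[...,0]-.55,C[...,1]+.225)<.028)&(C[...,2]>z0)&(C[...,2]<z1)
    if m.sum()>5: print(z0,rect(C[m]),np.median(C[m][:,2]))
E
```

```text
tcp [ 0.5507 -0.2232  0.2009] jaw 18.67 rot tot [ 0.006 -0.001 -0.   ]
[0.09, -0.12, 0.15] [0.006, -0.001, -0.0]
0.1 (array([ 547.5, -225.6]), array([13.7, 35.2]), np.float32(108.2), 1210) 0.1052160960615998
0.043 (array([ 549.7, -224.9]), array([54.7, 55. ]), np.float32(106.6), 2760) 0.04958155702018899
0.058 (array([ 540.2, -205. ]), array([12. , 11.6]), np.float32(19.0), 274) 0.061551867446187625
```

View pics/w1.png

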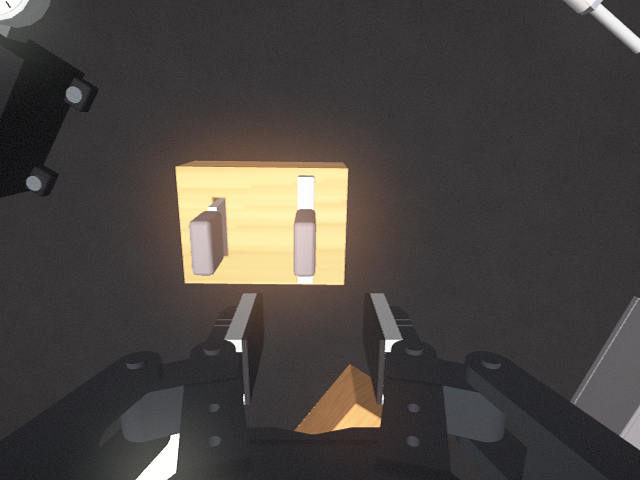

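The wrist view shows the gauge grip at (305,243), almost centred between the fingers, with the plain blade at (205,243). Wrist depth puts the grip at (0.5475, -0.2256) with its axis at 108.2°, which agrees with the fixed cameras. Descending now.

```bash
python3 -c "
from h import *
plan([.548,-.2255,.069],18.2,4)"
```

```text
tcp [ 0.5507 -0.2232  0.2009] jaw 18.67 rot tot [ 0.008 -0.001 -0.   ]
[3.3, -0.08, 0.04] [0.002, -0.0, -0.0]
[3.3, -0.08, 0.04] [0.002, -0.0, -0.0]
[3.3, -0.08, 0.04] [0.002, -0.0, -0.0]
[3.3, -0.08, 0.04] [0.002, -0.0, -0.0]
```

>>> apply_moves --commands '[[[2.3,-0.33,0.13,0.008,0,0,0.45],[2.3,0,0,0,0,0,0.45],[2.3,0,0,0,0,0,0.45],[2.3,0,0,0,0,0,0.45],[2.0,0,0,0,0,0,0.45],[2.0,0,0,0,0,0,0.45],[0,0,0,0,0,0,0.45]]]'

```text
time: 2.9
tool_pos: [0.5442, -0.2293, 0.0677]
tcp_rot: [-107.2, 89.7, -179.4]
force: [0.4, -0.2, -0.1]
opening: 0.45
```

```bash
python3 -c "
from h import *
plan([.548,-.2255,.069],18.2,1)
s=manip.sense();print(s['force'],s['opening'])
p=shot('scene');save(p,'s2.png',(150,220,130,110),5)"
```

```text
tcp [ 0.5442 -0.2293  0.0677] jaw 17.81 rot tot [-0.007 -0.001  0.004]
[-0.13, 0.48, -0.25] [-0.007, -0.001, 0.004]
[ 0.38143814 -0.19254409 -0.10466937] 0.4501613056321093
```

View pics/s2.png

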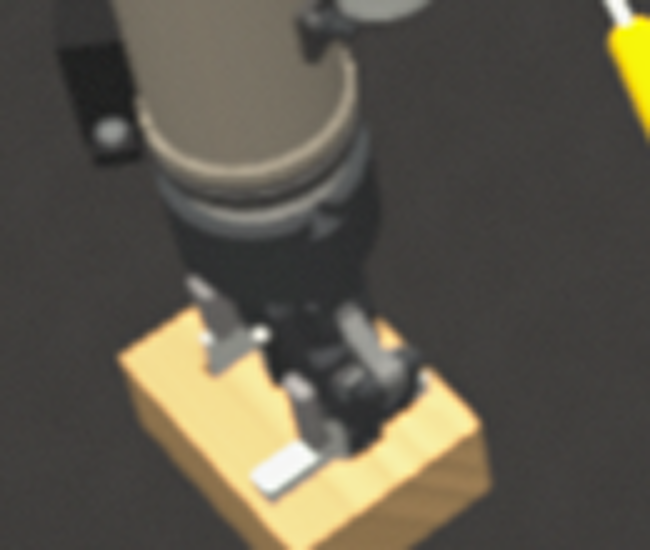

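>>> apply_moves --commands '[[[-0.1,0.4,-0.2,-0.007,0,0.004,0.45],[0,0,0,0,0,0,0.45]]]'

```text
time: 3.2
tool_pos: [0.5512, -0.2244, 0.0717]
tcp_rot: [77.4, 89.6, 5.8]
force: [-0.2, 0.4, 0.0]
opening: 0.453
```

```bash
python3 - <<'E'
from h import *
plan([.548,-.2255,.069],18.2,1)
p=shot('wrist');save(p,'w2.png')
E
```

```text
tcp [ 0.5512 -0.2244  0.0717] jaw 18.42 rot tot [ 0.004  0.001 -0.006]
[0.26, -0.34, 0.0] [0.004, 0.001, -0.006]
```

View pics/w2.png

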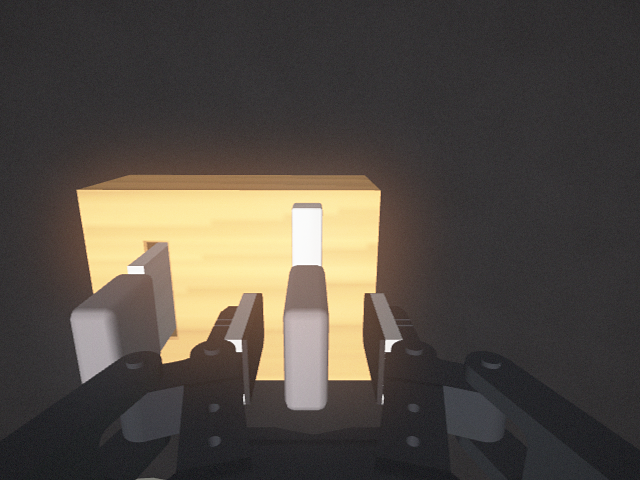

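>>> apply_moves --commands '[[[0.2,-0.25,0,0,0,0,0.45],[0,0,0,0,0,0,0.45],[0,0,0,0,0,0,0.45]]]'

```text
time: 3.62
tool_pos: [0.5475, -0.2254, 0.0682]
tcp_rot: [89.5, 89.8, 17.9]
force: [0.6, 0.4, 0.1]
opening: 0.449
```

```bash
python3 - <<'E'
from h import *
for i in range(4):
    s=manip.sense();print(s['time'],s['tool_pos'].round(4),s['joint_pos'].round(2),s['joint_velocities'].round(1));p=shot('wrist')
E
```

```text
3.625 [ 0.5475 -0.2254  0.0682] [ 37.42  32.53 -23.92  91.6   14.62  58.82  27.65] [-0.1  0.  -0.2 -0.1  0.1 -0.  -0. ]
3.675 [ 0.5476 -0.2254  0.0683] [ 37.42  32.53 -23.93  91.6   14.61  58.82  27.65] [-0.  -0.  -0.1 -0.1  0.  -0.1  0.1]
3.725 [ 0.5477 -0.2254  0.0683] [ 37.42  32.53 -23.93  91.59  14.62  58.82  27.65] [ 0.  -0.  -0.  -0.1 -0.  -0.   0.1]
3.775 [ 0.5477 -0.2253  0.0683] [ 37.41  32.53 -23.93  91.59  14.61  58.82  27.65] [-0.1  0.1 -0.   0.1  0.1  0.1  0.2]
```

>>> apply_moves --commands '[[[0,0,0,0,0,0,0],[0,0,0,0,0,0,0],[0,0,0,0,0,0,0],[0,0,0,0,0,0,0],[0,0,0,0,0,0,0],[0,0,0,0,0,0,0]]]' --newtons 90

```text
time: 4.58
tool_pos: [0.5479, -0.2253, 0.0684]
tcp_rot: [87.3, 89.7, 15.7]
force: [0.7, -0.4, -0.2]
opening: 0.154
```

>>> apply_moves --commands '[[[-0.7,0,0,0,0,0,0],[-1.3,0,0,0,0,0,0],[-1.5,0,0,0,0,0,0],[-1.5,0,0,0,0,0,0],[-2,0,0,0,0,0,0],[-2,0,0,0,0,0,0],[-2,0,0,0,0,0,0],[-2,0,0,0,0,0,0],[0,0,0,0,0,0,0],[0,0,0,0,0,0,0],[0,0,0,0,0,0,0]]]'

```text
time: 5.95
tool_pos: [0.5463, -0.2254, 0.1971]
tcp_rot: [125.0, 89.9, 53.4]
force: [0.4, -0.4, -2.3]
opening: 0.153
```

```bash
python3 - <<'E'
from h import *
s=manip.sense();print(s['time'],s['tool_pos'],s['force'],s['opening'],s['joint_pos'].round(1))
plan([.556,.170,.19],-10.7,10)
p=shot('wrist');save(p,'w3.png');C=cloud(p)
# grip & bar in tool frame
T=T_tool(s);D=(C-T[:3,3])@T[:3,:3]
m=(abs(D[...,1])<.012)&(abs(D[...,2])<.045)&(D[...,0]>-.05)&(D[...,0]<.06)
v,u=np.nonzero(m);print(m.sum(),u.min(),u.max(),v.min(),v.max())
for d in cut_out('gauge',p)[:2]: print(d['conf'],d['box'],np.nanpercentile(D[d['mask']],[5,50,95],axis=0).round(4))
E
```

```text
5.95 [ 0.5462954  -0.22540583  0.19711066] [ 0.44068247 -0.35106342 -2.29470995] 0.15283171685286429 [ 38.5  25.9 -25.6  82.3  11.2  74.3  30.4]
tcp [ 0.5463 -0.2254  0.1971] jaw 18.4 rot tot [ 0.508 -0.002 -0.002]
[0.08, 1.34, -3.72] [0.051, -0.0, -0.0]
[0.08, 1.15, -3.78] [0.051, -0.0, -0.0]
[0.08, 0.96, -3.84] [0.051, -0.0, -0.0]
[0.08, 0.76, -3.88] [0.051, -0.0, -0.0]
[0.08, 0.56, -3.92] [0.051, -0.0, -0.0]
[0.07, 0.36, -3.94] [0.051, -0.0, -0.0]
[0.07, 0.16, -3.95] [0.051, -0.0, -0.0]
[0.07, -0.04, -3.96] [0.051, -0.0, -0.0]
[0.07, -0.24, -3.95] [0.051, -0.0, -0.0]
[0.07, -0.44, -3.93] [0.051, -0.0, -0.0]
11665 273 363 205 427
0.9 [286.5, 205.8, 49.1, 212.0] [[-0.0378 -0.0073 -0.0359]
 [-0.0356 -0.0015 -0.0147]
 [ 0.0076  0.0044  0.0136]]
```

View pics/w3.png

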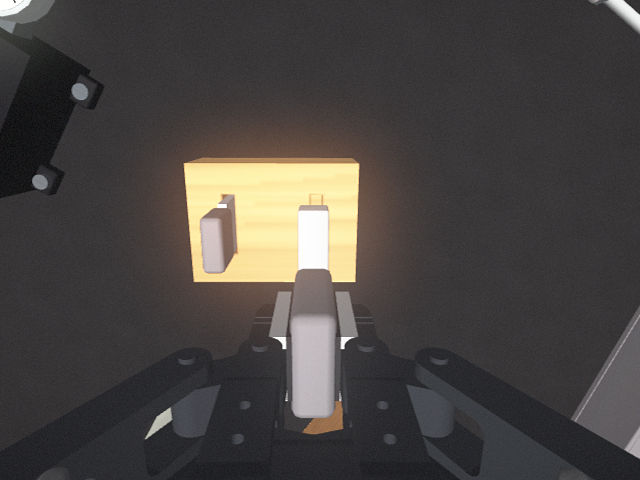

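The gauge is held: the grip is at (313,340) and its empty slot shows at (315,198), with the blade still in the rack. Moving to above the grey comparator.

>>> apply_moves --commands '[[[0,1.3,-3.7,0.051,0,0,0],[0.1,1.15,-3.8,0.051,0,0,0],[0.1,0.95,-3.8,0.051,0,0,0],[0.1,0.75,-3.9,0.051,0,0,0],[0.1,0.55,-3.9,0.051,0,0,0],[0.1,0.35,-3.9,0.051,0,0,0],[0,0.15,-3.95,0.051,0,0,0],[0,0,-3.95,0.051,0,0,0],[0,-0.25,-3.95,0.051,0,0,0],[0,-0.45,-3.9,0.051,0,0,0],[0,0,0,0,0,0,0],[0,0,0,0,0,0,0]]]'

```text
time: 7.55
tool_pos: [0.5566, 0.1678, 0.1933]
tcp_rot: [96.0, 89.8, -4.8]
force: [-0.8, -0.3, -2.3]
opening: 0.153
```

>>> apply_moves --commands '[[[0,0,0,0,0,0,0],[0,0,0,0,0,0,0]]]'

```text
time: 7.8
tool_pos: [0.557, 0.167, 0.1937]
tcp_rot: [108.9, 89.8, 7.9]
force: [0.1, -0.5, -1.6]
opening: 0.151
```

```bash
cat > m.py <<'E'
from h import *
def rect(P):
    r=cv2.minAreaRect((P[:,:2]*1000).astype(np.float32));b=cv2.boxPoints(r);e=[b[1]-b[0],b[2]-b[1]];l=max(e,key=np.linalg.norm)
    return np.round(r[0],1),np.round(r[1],1),round(np.degrees(np.arctan2(l[1],l[0]))%180,1),len(P)
s=manip.sense();print(s['time'],s['force'].round(1),s['joint_pos'].round(1))
plan([.556,.170,.19],-10.7,1)
p=shot('wrist');C=cloud(p);T=T_tool(s);D=(C-T[:3,3])@T[:3,:3]
import sys;save(p,sys.argv[1])
g=(abs(D[...,1])<.012)&(abs(D[...,2])<.03)&(D[...,0]<-.033)&(D[...,0]>-.045)
print('grip top tool',np.nanpercentile(D[g],[2,50,98],axis=0).round(4).tolist(),'world',rect(C[g]))
free=(C[...,2]<T[2,3]-.06)|(np.abs(D[...,1])>.1)
c=np.hypot(C[...,0]-.556,C[...,1]-.170)<.085
for nm,a,b in(('pads',.0735,.08),('top',.066,.0725)):
    m=c&(C[...,2]>a)&(C[...,2]<b);print(nm,rect(C[m]),np.median(C[m][:,2]).round(4))
E
python3 m.py w4.png
```

```text
7.8 [ 0.1 -0.5 -1.6] [  0.9  25.1 -27.5  84.4  11.9  73.2 -38.8]
tcp [0.557  0.167  0.1937] jaw -10.96 rot tot [-0.005 -0.001 -0.004]
[0.37, -0.15, -0.27] [-0.005, -0.001, -0.004]
grip top tool [[-0.0442, -0.0102, -0.0161], [-0.037, -0.0008, -0.0026], [-0.0339, 0.01, 0.0168]] world (array([556.9, 166. ]), array([36.5, 23.9]), np.float32(80.6), 6205)
pads (array([554. , 169.9]), array([88.1, 33.7]), np.float32(79.5), 1612) 0.0755
top (array([554. , 169.7]), array([110.4,  96.4]), np.float32(79.5), 16654) 0.0695
```

View pics/w4.png

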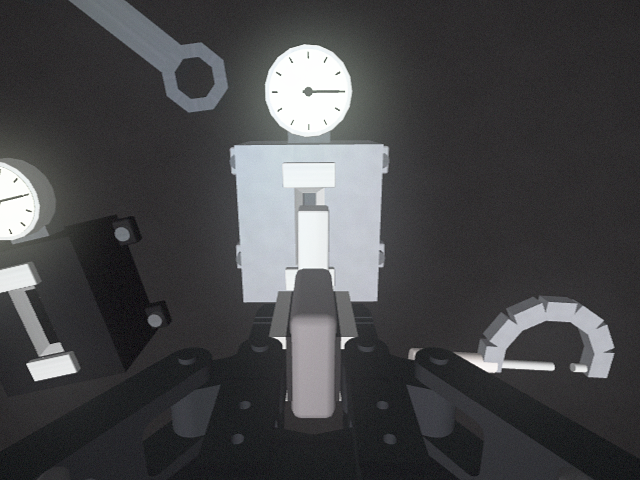

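The dial and pads are in view with the grey block square to the tool: top pad at (309,175), slot at (309,198) and gauge bar at (313,235). Next I'll get the grip and bar centres in the tool frame and the remaining correction.

```bash
cat > g.py <<'E'
from m import *
d=cut_out('gauge',p)[0];k=cv2.erode(d['mask'].astype(np.uint8),np.ones((3,3)))>0
for nm,a,b in(('grip',-.045,-.034),('bar',.002,.015)):
    q=k&(D[...,0]>a)&(D[...,0]<b)&(abs(D[...,1])<.02)
    print(nm,q.sum(),np.nanpercentile(D[q],[2,50,98],axis=0).round(4).tolist(),rect(np.c_[D[q][:,1:],D[q][:,:1]]))
# comparator pads/slot centre in tool frame
for nm,a,b in(('pads',.0735,.08),('top',.066,.0725)):
    q=c&(C[...,2]>a)&(C[...,2]<b)&~d['mask'];print(nm,'tool',rect(D[q][:,1:]))
E
python3 g.py w5.png
```

```text
7.85 [ 0.1 -0.5 -1.8] [  0.9  25.1 -27.5  84.4  11.9  73.2 -38.8]
tcp [0.5569 0.1673 0.1938] jaw -10.94 rot tot [-0.004 -0.001 -0.004]
[0.38, -0.14, -0.24] [-0.004, -0.001, -0.004]
grip top tool [[-0.044, -0.0101, -0.0161], [-0.037, -0.0008, -0.0026], [-0.0338, 0.0101, 0.0168]] world (array([556.5, 166.3]), array([36.3, 24. ]), np.float32(78.4), 6204)
pads (array([554. , 170.1]), array([87.4, 33.6]), np.float32(79.4), 1572) 0.0755
top (array([554.1, 169.5]), array([110.6,  96.4]), np.float32(79.5), 16668) 0.0696
grip 4252 [[-0.0382, -0.0069, -0.0161], [-0.037, -0.001, -0.0014], [-0.0348, 0.005, 0.0166]] (array([-1.1,  0.6]), array([35.6, 13. ]), np.float32(89.7), 4252)
bar 1836 [[0.0049, -0.0063, -0.0384], [0.0069, -0.0009, -0.0279], [0.0122, 0.0043, -0.0156]] (array([ -0.8, -26.7]), array([24. , 11.6]), np.float32(89.6), 1836)
pads tool (array([-3.9, -2. ]), array([87.4, 33.6]), np.float32(89.7), 1564)
top tool (array([-3.6, -1.4]), array([110.6,  96.4]), np.float32(89.6), 16659)
```

>>> apply_moves --commands '[[[1.3,-0.28,-0.2,0,0,0,0],[1.5,0,0,0,0,0,0],[1.5,0,0,0,0,0,0],[1.2,0,0,0,0,0,0],[0,0,0,0,0,0,0],[0,0,0,0,0,0,0],[0,0,0,0,0,0,0],[0,0,0,0,0,0,0]]]'

```text
time: 8.95
tool_pos: [0.5548, 0.1713, 0.1394]
tcp_rot: [118.3, 89.7, 17.5]
force: [-0.3, -0.1, -1.4]
opening: 0.152
```

```bash
python3 g.py w6.png
```

```text
8.95 [-0.3 -0.1 -1.4] [  0.3  27.4 -27.1  89.1  13.2  66.4 -40.3]
tcp [0.5548 0.1713 0.1394] jaw -10.82 rot tot [-0.002 -0.002 -0.004]
[-5.06, 0.16, 0.09] [-0.002, -0.002, -0.004]
grip top tool [[-0.0441, -0.01, -0.0161], [-0.037, -0.0008, -0.0026], [-0.034, 0.0099, 0.0167]] world (array([555.2, 170.3]), array([35.9, 24. ]), np.float32(83.0), 6179)
pads (array([560.7, 205.2]), array([16.2, 34. ]), np.float32(169.5), 1848) 0.0755
top (array([554.2, 169.9]), array([109.9,  96.6]), np.float32(79.5), 22093) 0.0696
grip 4222 [[-0.0382, -0.007, -0.0161], [-0.037, -0.0011, -0.0014], [-0.0348, 0.005, 0.0164]] (array([-1.1,  0.9]), array([36. , 13.1]), np.float32(89.8), 4222)
bar 1814 [[0.005, -0.0063, -0.0384], [0.0068, -0.0012, -0.0277], [0.0119, 0.0042, -0.0157]] (array([ -1. , -26.7]), array([11.2, 23.9]), np.float32(90.0), 1814)
pads tool (array([ -0.9, -34.2]), array([16.2, 34. ]), np.float32(179.7), 1848)
top tool (array([-0.6,  1.7]), array([109.9,  96.6]), np.float32(89.7), 22091)
```

View pics/w6.png

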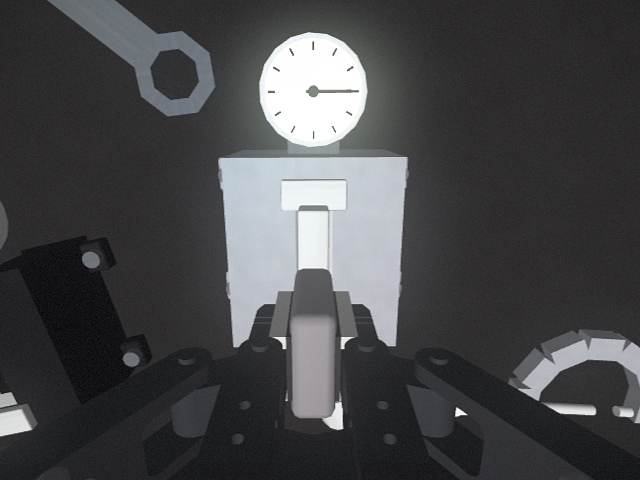

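The pad at (314,194) is centred on the bar at (313,235). Only about +1.2 mm along tool z is left to correct. Entering the slot now.

>>> apply_moves --commands '[[[0,0.02,0.12,0,0,0,0],[0,0,0,0,0,0,0],[0,0,0,0,0,0,0],[0.6,0,0,0,0,0,0],[0.6,0,0,0,0,0,0],[0.6,0,0,0,0,0,0],[0.6,0,0,0,0,0,0],[0.4,0,0,0,0,0,0],[0,0,0,0,0,0,0],[0,0,0,0,0,0,0],[0,0,0,0,0,0,0]]]'

```text
time: 10.42
tool_pos: [0.5548, 0.1701, 0.1111]
tcp_rot: [118.6, 89.7, 17.8]
force: [0.1, 0.5, -1.2]
opening: 0.154
```

```bash
python3 g.py w7.png
```

```text
10.425 [ 0.1  0.5 -1.2] [  0.1  28.9 -26.6  91.1  14.1  63.1 -40.8]
tcp [0.5548 0.1701 0.1111] jaw -10.82 rot tot [-0.002 -0.002 -0.004]
[-7.89, 0.15, -0.03] [-0.002, -0.002, -0.004]
grip top tool [[-0.0442, -0.0101, -0.0161], [-0.037, -0.0008, -0.0026], [-0.0339, 0.0101, 0.0168]] world (array([554.3, 169. ]), array([36.1, 23.9]), np.float32(78.8), 6203)
pads (array([560.8, 205.2]), array([16.2, 34.1]), np.float32(169.7), 2194) 0.0755
top (array([555. , 173.9]), array([101.8,  96.6]), np.float32(79.5), 26702) 0.0696
grip 4188 [[-0.0382, -0.0069, -0.0161], [-0.037, -0.0011, -0.0014], [-0.0348, 0.005, 0.0165]] (array([-1.1,  0.7]), array([35.4, 13.1]), np.float32(89.8), 4188)
bar 1811 [[0.0039, -0.0063, -0.0384], [0.0068, -0.0012, -0.0277], [0.0117, 0.0042, -0.0156]] (array([ -1.1, -26.6]), array([11.2, 24. ]), np.float32(90.5), 1811)
pads tool (array([ -0.8, -35.5]), array([16.2, 34.1]), np.float32(179.5), 2193)
top tool (array([-0.7, -3.7]), array([101.8,  96.6]), np.float32(89.7), 26702)
```

The tongue is in the slot with no side force. Pressing on in small steps.

>>> apply_moves --commands '[[[0.4,0,0,0,0,0,0],[0.4,0,0,0,0,0,0],[0.4,0,0,0,0,0,0],[0.2,0,0,0,0,0,0],[0,0,0,0,0,0,0],[0,0,0,0,0,0,0],[0,0,0,0,0,0,0]]]'

```text
time: 11.4
tool_pos: [0.555, 0.1702, 0.0977]
tcp_rot: [117.0, 89.7, 16.2]
force: [-1.3, -0.3, 6.3]
opening: 0.151
```

>>> apply_moves --commands '[[[0.15,0,0,0,0,0,0],[0,0,0,0,0,0,0],[0,0,0,0,0,0,0],[0,0,0,0,0,0,0]]]'

```text
time: 11.9
tool_pos: [0.555, 0.1702, 0.0963]
tcp_rot: [116.2, 89.7, 15.4]
force: [-1.4, -1.1, 5.9]
opening: 0.151
```

>>> apply_moves --commands '[[[0.1,0,0,0,0,0,0],[0,0,0,0,0,0,0],[0,0,0,0,0,0,0],[0,0,0,0,0,0,0]]]'

```text
time: 12.4
tool_pos: [0.555, 0.1702, 0.0954]
tcp_rot: [115.7, 89.7, 14.8]
force: [-1.3, -0.5, 8.1]
opening: 0.149
```

>>> apply_moves --commands '[[[0.1,0,0,0,0,0,0],[0,0,0,0,0,0,0],[0,0,0,0,0,0,0],[0,0,0,0,0,0,0]]]'

```text
time: 12.9
tool_pos: [0.555, 0.1702, 0.0945]
tcp_rot: [115.3, 89.7, 14.4]
force: [-1.1, -1.5, 7.2]
opening: 0.154
```

>>> apply_moves --commands '[[[0.1,0,0,0,0,0,0],[0,0,0,0,0,0,0],[0,0,0,0,0,0,0],[0,0,0,0,0,0,0]]]'

```text
time: 13.4
tool_pos: [0.555, 0.1702, 0.0943]
tcp_rot: [113.0, 89.7, 12.1]
force: [-4.0, -1.2, 10.9]
opening: 0.151
```

>>> apply_moves --commands '[[[0.1,0,0,0,0,0,0],[0,0,0,0,0,0,0],[0,0,0,0,0,0,0],[0,0,0,0,0,0,0]]]'

```text
time: 13.9
tool_pos: [0.5551, 0.1702, 0.0943]
tcp_rot: [109.9, 89.7, 9.1]
force: [-4.1, -2.1, 15.9]
opening: 0.152
```

>>> apply_moves --commands '[[[0.1,0,0,0,0,0,0],[0,0,0,0,0,0,0],[0,0,0,0,0,0,0],[0,0,0,0,0,0,0]]]'

```text
time: 14.4
tool_pos: [0.5551, 0.1702, 0.0943]
tcp_rot: [107.3, 89.7, 6.5]
force: [-6.3, -3.3, 19.9]
opening: 0.151
```

>>> apply_moves --commands '[[[0.1,-0.08,0.03,0,0,0,0],[0,0,0,0,0,0,0],[0,0,0,0,0,0,0],[0,0,0,0,0,0,0],[0,0,0,0,0,0,0]]]'

```text
time: 15.02
tool_pos: [0.5551, 0.1702, 0.0942]
tcp_rot: [107.5, 89.5, 6.6]
force: [-6.0, -2.9, 23.2]
opening: 0.153
```

```bash
python3 g.py w8.png; python3 - <<'E'
from h import *
for i in range(4):
    s=manip.sense();print(s['force'].round(1),s['wrist_torque'].round(2),s['tool_pos'].round(4));p=shot('scene')
T=T_tool(s);print('tool x',T[:3,0].round(4))
a=p['color'][190:310,340:460,::-1];w=cv2.imread('pics/w8.png')
cv2.imwrite('pics/fin.png',np.hstack([cv2.resize(a,(350,350),interpolation=3),w[0:350,130:530]]))
E
```

```text
15.025 [-6.  -2.9 23.2] [ -0.2  29.8 -26.3  92.3  14.8  60.9 -41.4]
tcp [0.5551 0.1702 0.0942] jaw -10.84 rot tot [-0.002 -0.002 -0.008]
[-9.58, 0.17, -0.02] [-0.002, -0.002, -0.008]
grip top tool [[-0.044, -0.0102, -0.0161], [-0.0371, -0.0008, -0.0026], [-0.0339, 0.01, 0.0167]] world (array([554.5, 169.2]), array([36. , 23.9]), np.float32(79.1), 6198)
pads (array([560.8, 205.2]), array([16.2, 34.1]), np.float32(170.0), 2478) 0.0755
top (array([555.9, 178.6]), array([92.2, 96.6]), np.float32(169.4), 29518) 0.0696
grip 4220 [[-0.0384, -0.0069, -0.0161], [-0.0371, -0.0011, -0.0016], [-0.0348, 0.005, 0.0163]] (array([-1.1,  0.8]), array([35.6, 13. ]), np.float32(89.8), 4220)
bar 1790 [[0.0037, -0.0066, -0.0383], [0.0068, -0.0012, -0.0274], [0.0117, 0.004, -0.0157]] (array([ -1.3, -26.6]), array([23.8, 11. ]), np.float32(89.6), 1790)
pads tool (array([ -1.1, -35.4]), array([16.2, 34.1]), np.float32(179.1), 2418)
top tool (array([-1. , -8.3]), array([92.2, 96.6]), np.float32(179.7), 29518)
[-6.9 -3.  22.1] [-0.73  1.64  0.02] [0.5551 0.1702 0.0942]
[-7.4 -3.3 23.2] [-0.74  1.66  0.06] [0.5551 0.1702 0.0942]
[-6.1 -2.6 23.9] [-0.71  1.65 -0.01] [0.5551 0.1702 0.0942]
[-6.1 -3.1 22.1] [-0.7   1.67 -0.05] [0.5551 0.1703 0.0942]
tool x [ 0.008  0.001 -1.   ]
```

View pics/fin.png

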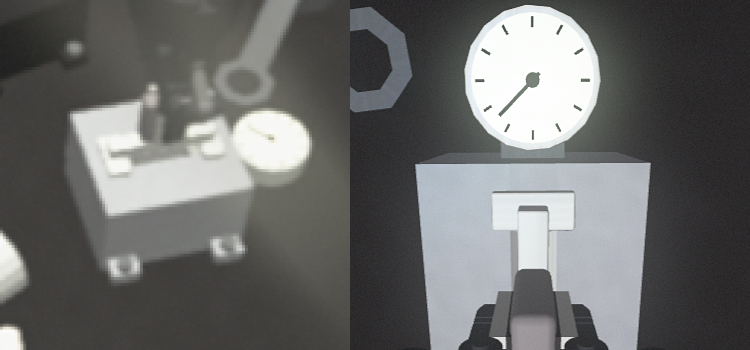

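The needle has swung about 130° and the bar overlies the pad at (533,212). The arm has stalled at z = 0.0942. A 0.45° tilt and about 6 N of side force remain, so I'll ease those while adding a little push.

>>> apply_moves --commands '[[[0.07,0,0,0,0,-0.01,0],[0,0,0,0,0,0,0],[0,0,0,0,0,0,0],[0,0,0,0,0,0,0],[0,0,0,0,0,0,0]]]'

```text
time: 15.95
tool_pos: [0.5552, 0.1702, 0.0942]
tcp_rot: [-143.0, 89.8, 116.2]
force: [-7.6, -3.6, 26.2]
opening: 0.151
```

```bash
python3 - <<'E'
from h import *
for i in range(3):
    s=manip.sense();print(s['force'].round(1),s['wrist_torque'].round(2),s['tool_pos'].round(4),T_tool(s)[:3,0].round(4));p=optics.read_camera('wrist')
E
```

```text
[-7.6 -3.6 26.2] [-0.86  1.73  0.02] [0.5552 0.1702 0.0942] [-0.0013  0.0026 -1.    ]
[-7.2 -4.  25.6] [-0.9   1.74  0.03] [0.5552 0.1702 0.0942] [-0.0012  0.0027 -1.    ]
[-8.2 -3.9 26.9] [-0.92  1.64 -0.01] [0.5552 0.1702 0.0942] [-0.0013  0.0026 -1.    ]
```

>>> apply_moves --commands '[[[0,-0.12,0.06,0,0,0,0],[0,0,0,0,0,0,0],[0,0,0,0,0,0,0],[0,0,0,0,0,0,0],[0,0,0,0,0,0,0]]]'

```text
time: 16.73
tool_pos: [0.5551, 0.1702, 0.0942]
tcp_rot: [172.3, 89.8, 71.4]
force: [-5.5, -2.0, 24.0]
opening: 0.151
```

```bash
python3 - <<'E'
from h import *
for i in range(3):
    s=manip.sense();print(s['force'].round(1),s['wrist_torque'].round(2),s['tool_pos'].round(4),T_tool(s)[:3,0].round(4));p=shot('wrist')
save(p,'w9.png',(120,0,400,400),1)
E
```

```text
[-5.5 -2.  24. ] [-0.78  1.22 -0.01] [0.5551 0.1702 0.0942] [ 0.0012  0.0037 -1.    ]
[-5.5 -2.5 23.3] [-0.79  1.18 -0.01] [0.5552 0.1703 0.0942] [ 0.0013  0.0037 -1.    ]
[-4.6 -1.8 23.8] [-0.8   1.24  0.03] [0.5551 0.1702 0.0942] [ 0.0012  0.0037 -1.    ]
```

View pics/w9.png

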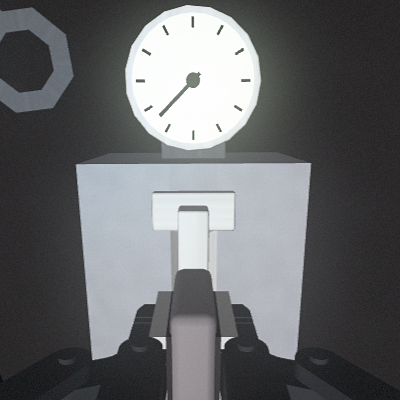

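The gauge is seated and upright: the dial needle at (180,97) is steady and the bar sits on the pad at (193,212). Pressing force is about 25 N. Handing in.

```bash
python3 -c "
from h import *
print(manip.finish_job())"
```

```text
the job is handed in; nothing more can be done
None
```

I took the shouldered gauge from the rack, slid its tongue into the grey comparator's slot, and pressed it down onto the stop pads. I handed the job in at about 17 s with the arm still gripping and pressing it.

**Seating:** The tool stopped at z = 0.0942 m and did not go lower as I commanded more push. The shoulder height estimated from the grip, about 0.0755 m, matches the measured pad tops. The needle had swung about 130° and then held still.

**Push:** The tool reads about 24 N upward, roughly 25 N once the gauge's weight is added. About 16 N of that should be on the pads after the spring. The tool is upright within about 0.2°.

**What is less certain:**
- A side force of about 5 N remained after two corrections.
- Only one pad was visible in the wrist view. That the second shoulder is seated is inferred from the upright tool and the stalled descent, because the scene view of it was blurred.
- The plain blade was still in the rack when I last saw it, just after lifting the gauge. I saw no sign of anything else being moved.

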